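# Shut and pin the carving jig

## Task

Swing the open frame of the wooden carving jig down onto the board that lies in it, then take the locking pin (straight handle, wide steel collar) from the tool rack and push it through the hole in the frame into the hole in the base. Press until the pin is fully home and the frame, which the sprung pad holds ajar, is shut flush on the base, and finish while still pressing it shut: do not let go. Leave the two palm gouges in the rack where they are.

Things in the scene. Friction and masses are not known exactly. Their poses are not given: they have to be found in the camera images.
- jig: base of the carving jig, pale wood, fixed to the bench, 200 (x) x 150 (y) x 50 mm high; origin at the centre of its underside, z up. The hinge is along its +x end (away from the robot), the front land with the pin hole at its -x end. Between them a recess 110 x 114 mm, centred at x=+15 mm, holds a sprung pad with the board on it.
- frame (a joint): angle of the hinged upper frame (brown wood, 188 mm long from the hinge, 150 mm wide, 15 mm thick, with a window and a steel cross bar): 0 = shut flush on the base, grows as it opens upward, away from the robot; starts 0.85 to 1.25 open. At about 0.08 its cross bar meets the board, which the sprung pad holds up; when let go the frame stays ajar there, until pressed.
- frame_hinge (a point): middle of the hinge axis (which lies along the jig's y), in the plane where the halves meet, 50 mm above the bench. The hinge is stiff (0.35 N m friction, frame 0.28 kg): the frame stays where it is left, neither falls nor springs up, and must be pushed down all the way in an arc
- frame_hole (a point): centre of the hole through the frame, at its outer (upper) face, 160 mm from the hinge axis; round, 14 mm wide with a 2 mm chamfer, 15 mm deep (frame thickness); axes as the frame's (z = outer normal, -x from the hinge to the free edge)
- frame_edge (a point): middle of the frame's free edge, on its outer (upper) face, 188 mm from the hinge axis; axes as the frame's. Push near here on the outer face to swing the frame down. Once it rests on the board, about 8 N down at its hole is needed to shut it and keep it shut; else it opens again to about 0.08
- base_hole (a point): centre of the mouth of the hole in the top of the base's front land, 50 mm above the bench; round, vertical, 14 mm wide with a 2 mm chamfer, 44 mm deep, in line with the frame's hole when the frame is shut (within 2 mm when it is ajar at 0.08); z up
- blank: board 106 x 110 x 14 mm with a carved ribbon, lying loose in the jig's recess on the sprung pad (10 N when up, 16 N when the frame is shut); origin at the centre of its underside. It stays there.
- pin: locking pin, standing upright in one of the rack's three holes: steel shank 10 mm thick and 48 mm long with a tapered tip, steel collar 34 mm wide and 5 mm thick, straight round wooden handle 26 mm wide from 5 to 51 mm above the collar's underside; 90 g. Origin on the axis at the collar's underside (in the rack: 58 mm above the bench), z up along the handle
- pin_tip (a point): tip of the pin's shank, 48 mm below pin's origin
- rack: dark wooden tool rack, fixed, 60 (x) x 230 (y) x 58 mm high with three holes 14 mm wide at y = -75, 0 and +75 mm; origin at the centre of its underside. The pin and the two palm gouges stand in the holes, in any order
- gouge1: palm gouge with a mushroom-shaped wooden handle 42 mm wide and a brass ferrule, standing in the rack, its top 60 mm above the rack; origin at the ferrule's underside on the rack's top. Leave alone
- gouge2: a second palm gouge just like the first, in another hole. Leave alone
Mind the look-alikes: they are no part of the job. What is shaped like the pin but green or purple is not meant.

How it is judged:
By the outcome, as a careful person would: the job done as asked, in the order asked, and still so for the second after the job is handed in, while the arm keeps its last pose, push and grip.
It also fails if it takes over 58 s, if anything falls off the work surface, if the arm or the gripper's body presses on something with over 40 N, if the wrist force passes 120 N, or if a joint passes its speed limit or range.

## Robot

A 6-joint arm with a two-finger parallel gripper is mounted at the origin on the work surface. World frame = base frame: x ahead of the robot, y to its left, z up, the work surface at z = 0. Lengths are in m, angles in rad, forces in N, time in s.
With the tool pointing down it reaches from about 0.3 to 0.875 m from the base axis. Payload 6.4 kg.
Tool frame: the origin (TCP) lies midway between the tips of the shut fingers; the grasp point (between the pads) lies ctrl.grip_depth behind it (ctrl.grip_depth is the distance from the TCP to the grasp point, in m); x points along the fingers, y is the direction in which the jaws open and shut, and the axes are right-handed (so a half turn about x gives the same grasp; the last joint's range is limited). The gripper opens to 85 mm and grips with 20 to 120 N. Pads are 22 mm wide; open, the fingers measure 114 mm over their backs; the gripper's body (76 mm by 85 mm) begins 54 mm behind the grasp point. The pads swing forward as they close: fully open they stand 13 mm farther back than shut.
Start: joints at [-1.374, 0.181, 1.607, -0, 1.354, -0.206], TCP at [0.225, -0.529, 0.231] pointing down, gripper open.
Joint ranges: [-2.99, 2.99], [-0.89, 2.07], [0.3, 2.58], [-1.14, 4.28], [0, 2.63], [-3.12, 3.12]. Speed limits (rad/s): [2.57, 2.57, 3.01, 3.14, 3.14, 3.14].

## Interface

Orientations are given as a unit quaternion [w, x, y, z].
In Python, from bench import ctrl gives the robot as it stands.
- The arm moves only by the tool carry_out, never from a script. Its argument "motion" is one flat list of numbers, 7 for each row, row after row: the turn, a rotation vector about the tool's x, y, z in degrees, then the shift along the tool's x, y, z in m, then the gripper's target within -1 to 1 (shut at 1, half-way at 0, fully open at -1). A call has 1 to 10 rows; each row shifts and turns the pose as measured when the row begins, along the tool's axes as they then stand; what a row does not reach is not made up. A row lasts 1/10 s, in which the tool goes at most 50 mm and 8.59 degrees, less where a joint would pass 70% of its speed; a pose out of reach is approached as far as the arm can. A call with a gripper value outside its range is refused whole. The fingers move at their own pace and stop on an object; the grip force is fixed at half the most. Time passes only in rows, so rows that do not move let the fingers close. It gives the time, the measured TCP pose, the force and the opening at its end, in the units of the state.
- ctrl.get_obs(): the state, without advancing time (a new reading comes with each control period).
- ctrl.camera(name): name is "scene" or "top" or "wrist"; returns the picture (480x640x3 uint8, blue, green, red); there is no depth.
- ctrl.camera_params(name): a dict with "mtx" (3x3 intrinsics, pixels), "pose" (4x4, takes a point from camera to world coordinates); the wrist camera has in their place "hand_eye" (4x4, takes a point from camera to tool coordinates, whose origin is the TCP and whose axes are the tool frame's). Camera axes: x right, y down, z forward; pixel columns grow to the right and rows downward; lengths in m; the calibration is good to about 2 mm. The wrist camera is an equidistant fisheye: a pixel r from the principal point sees the ray r / f radians off the axis. A picture is of the moment at which its call begins: read the wrist's pose just before it. camera_params takes no time and is no camera call.
- ctrl.hand_in(): hands the job in, once; it reports no verdict.
Trained networks look in the newest picture that a camera, given by its name, has taken for a name from the list of things; names that differ only in an ending like _2 or _b are one class to them, and where a whole thing is asked for, a point or a joint stands for the part that bears it (a point fixed in the world has none). Each returns a list of dicts, best first, with "conf" (0 to 1); they miss things now and then, are a little off and sometimes report something else, mostly with a low value. They report only what shows in the picture. A call takes as long as a camera call. They do not tell look-alikes from the thing itself.
- ctrl.boxes_of(camera, thing): "point" ([x, y, z] in m, in the coordinates of the camera as it stood for that picture, good to about 4 mm: the middle of the surface that is visible of it).
- ctrl.trace(camera, thing): "pixels" (480x640 bool, what is visible of it).
- ctrl.landmark_of(camera, thing): "point" ([x, y, z] in m, in the coordinates of the camera as it stood for that picture, good to about 4 mm: a listed point, or the origin of a listed thing).
The state is a dict: "time_s": time; "q": joint angles; "dq": joint speeds; "joint_efforts": joint torques, N m; "eef_pos": TCP position; "eef_rot": TCP orientation; "wrist_force": force on the tool from outside, world axes, zero at the start; "torque": the same for the moment, N m; "opening": opening from 0.0 (shut) to 1.0 (fully open).
Only numpy, scipy, OpenCV 4.12 (cv2) and the standard library are available. Lean on these libraries where they do the work, as an engineer would, in place of code of your own. Each camera call takes 0.05 s, during which the arm holds its last target. There are 200 camera calls.

## Working session

There is one attempt and no reset: what is moved stays moved. The work goes in short steps, Python scripts to look and compute and a tool call to move; the robot and the scene stay as the last step left them, time stands still between calls to the robot, and variables do not carry over. Pictures are saved under pics/ and viewed, about 8 in all and at most 12, crops included, and the job is handed in when it is done.

Besides the shell and the picture viewer there is one more tool, called after "Request:" as name(argument=value, ...) on one line, values as JSON. carry_out: Moves the arm, as the interface text tells. Its arguments: {"type":"object","properties":{"motion":{"type":"array"}},"required":["motion"]}

```bash
mkdir -p pics; ls
cat > h.py <<'E'
import numpy as np, cv2
from bench import ctrl
from scipy.spatial.transform import Rotation as R
def wpose(cam):
    p=ctrl.camera_params(cam)
    if cam!="wrist": return np.array(p["pose"])
    o=ctrl.get_obs(); T=np.eye(4); T[:3,3]=o["eef_pos"]; q=o["eef_rot"]
    T[:3,:3]=R.from_quat([q[1],q[2],q[3],q[0]]).as_matrix()
    return T@np.array(p["hand_eye"])
def shot(cam,fn=None):
    T=wpose(cam); im=ctrl.camera(cam)
    if fn: cv2.imwrite("pics/"+fn,im)
    return T,im
def lm(cam,T,names,f=ctrl.landmark_of):
    for n in names:
        for d in f(cam,n)[:4]:
            p=np.array(d["point"]); print(cam,n,round(d["conf"],2),np.round(T[:3,:3]@p+T[:3,3],4))
E
python3 - <<'E'
from h import *
o=ctrl.get_obs(); print({k:np.round(v,3) for k,v in o.items()}, ctrl.grip_depth)
for c in ("scene","top"):
    T,im=shot(c,c+"0.png"); print(c,np.round(T,3).tolist(),np.round(ctrl.camera_params(c)["mtx"],1).tolist())
    lm(c,T,["jig","frame_hinge","frame_hole","frame_edge","base_hole","pin","rack","gouge1"])
a=cv2.imread("pics/scene0.png");b=cv2.imread("pics/top0.png")
E
```

```text
pics
{'time_s': np.float64(0.0), 'q': array([-1.374,  0.182,  1.608,  0.   ,  1.354, -0.206]), 'dq': array([-0.002,  0.   ,  0.001, -0.   ,  0.003, -0.   ]), 'joint_efforts': array([-0.0000e+00, -4.4487e+01, -3.5134e+01, -0.0000e+00,  9.0000e-03,
        0.0000e+00]), 'eef_pos': array([ 0.225, -0.528,  0.23 ]), 'eef_rot': array([ 0.141,  0.693,  0.142, -0.693]), 'wrist_force': array([0.453, 0.04 , 0.358]), 'torque': array([0.015, 0.017, 0.022]), 'opening': np.float64(1.005)} 0.0187
scene [[0.406, 0.747, -0.527, 0.979], [0.914, -0.332, 0.234, -0.302], [0.0, -0.576, -0.817, 0.8], [0.0, 0.0, 0.0, 1.0]] [[482.9, 0.0, 315.8], [0.0, 482.9, 239.3], [0.0, 0.0, 1.0]]
scene jig 0.79 [ 0.5375  0.0507 -0.0017]
scene frame_hinge 0.79 [0.6288 0.0508 0.0508]
scene frame_hole 0.66 [0.565  0.0537 0.2005]
scene frame_edge 0.95 [0.5534 0.0525 0.2229]
scene base_hole 0.62 [0.468  0.0526 0.0486]
scene base_hole 0.56 [ 0.4493 -0.2166  0.0564]
scene pin 0.91 [ 0.3609 -0.2731  0.0481]
scene pin 0.71 [ 0.5845 -0.1768  0.0465]
scene pin 0.67 [ 0.4487 -0.2178  0.0576]
scene rack 0.59 [ 0.4593 -0.2954  0.0021]
scene gouge1 0.73 [ 0.4741 -0.3679  0.0561]
scene gouge1 0.68 [ 0.4618 -0.2951  0.0586]
top [[-0.028, -0.997, 0.07, 0.459], [-1.0, 0.027, -0.013, -0.101], [0.011, -0.07, -0.997, 0.851], [0.0, 0.0, 0.0, 1.0]] [[476.5, 0.0, 315.4], [0.0, 476.5, 240.4], [0.0, 0.0, 1.0]]
top frame_hinge 0.85 [0.6288 0.0543 0.0523]
top frame_hole 0.89 [0.5691 0.0504 0.203 ]
top frame_edge 0.67 [0.5546 0.0526 0.2228]
top base_hole 0.82 [0.4632 0.052  0.0526]
top base_hole 0.62 [ 0.4611 -0.2952  0.0577]
top pin 0.84 [ 0.5819 -0.1797  0.047 ]
top pin 0.63 [ 0.3639 -0.2793  0.053 ]
top pin 0.49 [0.6264 0.0524 0.0515]
top rack 0.9 [ 0.4612 -0.2902  0.0018]
top gouge1 0.96 [ 0.4734 -0.3662  0.0599]
top gouge1 0.91 [ 0.4588 -0.2941  0.0596]
```

View pics/scene0.png

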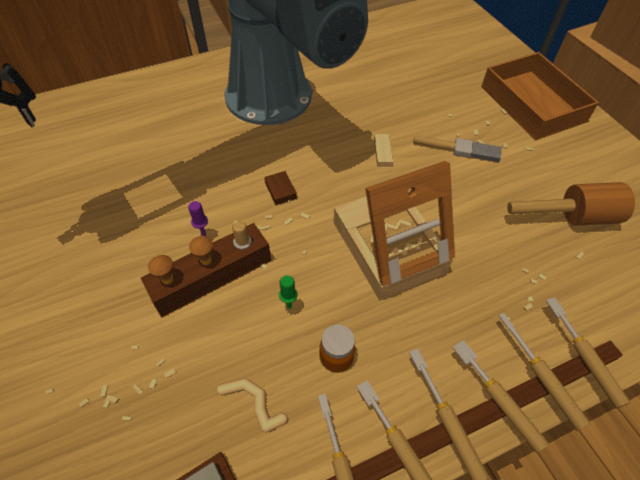

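View pics/top0.png

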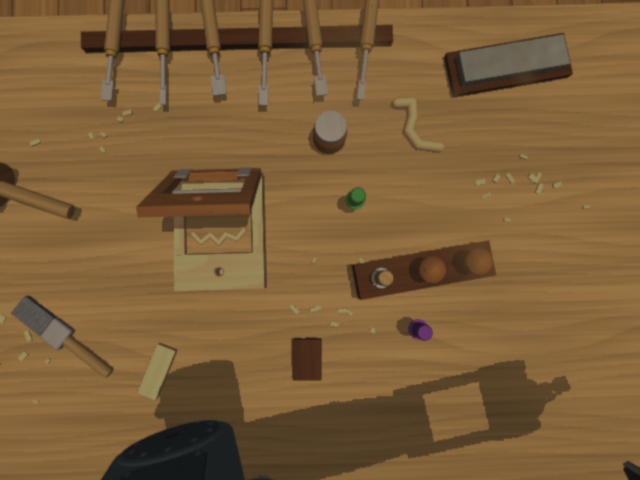

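The pictures show the jig with its frame open at about 1.08 rad. The brown pin stands in the rack at scene (241,235) and top (382,278), which puts it at about (0.449, -0.217). The green and purple pins are decoys outside the rack. I'll rise and turn first.

Request:
carry_out(motion=[-8.5, 0, 0, -0.03, 0, 0, 1, -8.5, 0, 0, -0.03, 0, 0, 1, -8.5, 0, 0, -0.03, 0, 0, 1, -8.5, 0, 0, -0.01, 0, 0, 1, -8.5, 0, 0, 0, 0, 0, 1, -8.5, 0, 0, 0, 0, 0, 1, -8.5, 0, 0, 0, 0, 0, 1, -8.5, 0, 0, 0, 0, 0, 1, -8.5, 0, 0, 0, 0, 0, 1])

```text
time_s: 1.8
eef_pos: [0.2254, -0.5287, 0.3357]
eef_rot: [0.544, 0.451, 0.544, -0.451]
wrist_force: [-0.2, 0.6, -0.7]
opening: 0.001
```

```bash
cat >> h.py <<'E'
def go(target,yaw=None):
    o=ctrl.get_obs(); q=o["eef_rot"]; r=R.from_quat([q[1],q[2],q[3],q[0]])
    p=np.array(o["eef_pos"]); M=r.as_matrix()
    print("t",round(float(o["time_s"]),2),"pos",np.round(p,4),"F",np.round(o["wrist_force"],1),"open",round(float(o["opening"]),3),"q",np.round(o["q"],2))
    print("yaw of y deg",np.degrees(np.arctan2(M[1,1],M[0,1])).round(1),"x",M[:,0].round(3))
    print("tool shift",np.round(r.inv().apply(np.array(target)-p),4))
    if yaw is not None:
        a=np.radians(yaw); y=np.array([np.cos(a),np.sin(a),0]); x=np.array([0,0,-1.])
        print("turn",np.degrees((r.inv()*R.from_matrix(np.c_[x,y,np.cross(x,y)])).as_rotvec()).round(2))
E
python3 -c "
from h import *
go([.45,-.217,.32],9.5); go([.66,.052,.32],9.5)
print(ctrl.camera_params('wrist'))"
```

```text
t 1.8 pos [ 0.2254 -0.5287  0.3357] F [-0.2  0.6 -0.7] open 0.001 q [-1.37  0.11  1.47  0.    1.55 -1.56]
yaw of y deg 10.7 x [-0.  0. -1.]
tool shift [ 0.0158  0.2784 -0.2648]
turn [ 1.17 -0.01 -0.  ]
t 1.8 pos [ 0.2254 -0.5287  0.3357] F [-0.2  0.6 -0.7] open 0.001 q [-1.37  0.11  1.47  0.    1.55 -1.56]
yaw of y deg 10.7 x [-0.  0. -1.]
tool shift [ 0.0158  0.5346 -0.4903]
turn [ 1.17 -0.01 -0.  ]
{'mtx': array([[371.64829954,   0.        , 325.24131732],
       [  0.        , 371.64829954, 231.74445429],
       [  0.        ,   0.        ,   1.        ]]), 'hand_eye': array([[-9.92377450e-04, -2.75778015e-01,  9.61220839e-01,
        -1.43458685e-01],
       [ 9.99999438e-01, -6.32015888e-04,  8.51085174e-04,
         1.42168493e-04],
       [ 3.72796262e-04,  9.61221144e-01,  2.75778488e-01,
        -7.07740023e-02],
       [ 0.00000000e+00,  0.00000000e+00,  0.00000000e+00,
         1.00000000e+00]])}
```

Request:
carry_out(motion=[0, 0, 0, 0, 0.036, -0.033, 1, 0, 0, 0, 0, 0.036, -0.033, 1, 0, 0, 0, 0, 0.036, -0.033, 1, 0, 0, 0, 0, 0.036, -0.033, 1, 0, 0, 0, 0, 0.036, -0.033, 1, 0, 0, 0, 0, 0.036, -0.033, 1, 0, 0, 0, 0, 0.036, -0.033, 1, 0, 0, 0, 0, 0.036, -0.033, 1, 0, 0, 0, 0, 0.036, -0.033, 1, 0, 0, 0, 0, 0.036, -0.033, 1])

```text
time_s: 2.8
eef_pos: [0.5209, -0.1313, 0.3357]
eef_rot: [0.544, 0.453, 0.541, -0.453]
wrist_force: [0.0, -0.4, 0.1]
opening: 0.004
```

```bash
python3 -c "
from h import *
go([.64,.052,.30],0)
T,im=shot('wrist','w0.png'); lm('wrist',T,['pin','frame_edge','frame_hole','frame_hinge','gouge1'])
T,im=shot('scene'); lm('scene',T,['frame_edge','frame_hole'])"
```

```text
t 2.8 pos [ 0.5209 -0.1313  0.3357] F [ 0.  -0.4  0.1] open 0.004 q [-0.47  0.02  1.57 -0.    1.54 -0.65]
yaw of y deg 10.3 x [ 0.003 -0.003 -1.   ]
tool shift [ 0.0355  0.1498 -0.1592]
turn [10.3   0.19 -0.14]
wrist pin 0.82 [ 0.3627 -0.2744  0.048 ]
wrist pin 0.8 [ 0.4522 -0.2179  0.0571]
wrist pin 0.58 [ 0.5841 -0.1747  0.0439]
wrist frame_hole 0.6 [0.5639 0.052  0.1975]
wrist frame_hinge 0.83 [0.6277 0.0574 0.0503]
wrist gouge1 0.72 [ 0.459  -0.2926  0.0576]
scene frame_edge 0.72 [0.5539 0.0513 0.2229]
scene frame_edge 0.67 [ 0.4617 -0.2919  0.0606]
scene frame_hole 0.83 [0.5682 0.0501 0.1984]
```

Request:
carry_out(motion=[2, 0, 0, 0.0, 0.032, -0.033, 1, 2, 0, 0, 0.0, 0.032, -0.033, 1, 2, 0, 0, 0.0, 0.032, -0.033, 1, 2, 0, 0, 0.0, 0.032, -0.033, 1, 2, 0, 0, 0.0, 0.032, -0.033, 1, 0, 0, 0, 0.02, 0, 0, 1, 0, 0, 0, 0.025, 0, 0, 1])

```text
time_s: 3.95
eef_pos: [0.669, 0.0394, 0.294]
eef_rot: [0.498, 0.508, 0.489, -0.505]
wrist_force: [0.6, -0.2, -0.1]
opening: -0.004
```

```bash
python3 -c "
from h import *
go([.60,.052,.207],0)"
```

```text
t 3.95 pos [0.669  0.0394 0.294 ] F [ 0.6 -0.2 -0.1] open -0.004 q [-0.12  0.34  1.28 -0.    1.5  -0.09]
yaw of y deg -1.5 x [ 0.012 -0.006 -1.   ]
tool shift [ 0.0861 -0.0704 -0.0113]
turn [-1.46  0.33 -0.7 ]
```

Request:
carry_out(motion=[0, 0, 0, 0.03, -0.01, -0.004, 1, 0, 0, 0, 0.03, -0.01, -0.004, 1, 0, 0, 0, 0.03, -0.015, -0.003, 1, 0, 0, 0, 0.005, -0.02, 0, 1, 0, 0, 0, 0, -0.015, 0, 1])

```text
time_s: 4.45
eef_pos: [0.5975, 0.0454, 0.1894]
eef_rot: [0.494, 0.509, 0.488, -0.509]
wrist_force: [0.5, -0.4, 1.0]
opening: 0.004
```

```bash
python3 -c "
from h import *
go([.594,.052,.207],0)
for th in (1.08,.95,.8,.65,.5,.35,.2,.1,.06):
  r=.172; c=np.cos(th);s=np.sin(th); print(th, np.round([.629-r*c+.015*s+.0145,.05+r*s+.015*c],3))"
```

```text
t 4.45 pos [0.5975 0.0454 0.1894] F [ 0.5 -0.4  1. ] open 0.004 q [-0.12  0.27  1.59 -0.01  1.28 -0.08]
yaw of y deg -2.0 x [ 0.006 -0.006 -1.   ]
tool shift [-0.0177 -0.0036 -0.0064]
turn [-2.04  0.32 -0.36]
1.08 [0.576 0.209]
0.95 [0.556 0.199]
0.8 [0.534 0.184]
0.65 [0.516 0.166]
0.5 [0.5   0.146]
0.35 [0.487 0.123]
0.2 [0.478 0.099]
0.1 [0.474 0.082]
0.06 [0.473 0.075]
```

Request:
carry_out(motion=[0, 0, 0, -0.018, -0.005, -0.003, 1, 0, 0, 0, 0, -0.014, -0.003, 1, 0, 0, 0, 0.005, -0.012, 0, 1, 0, 0, 0, 0.006, -0.012, 0, 1, 0, 0, 0, 0.007, -0.011, 0, 1, 0, 0, 0, 0.008, -0.011, 0, 1, 0, 0, 0, 0.009, -0.01, 0, 1, 0, 0, 0, 0.009, -0.009, 0, 1])

```text
time_s: 5.25
eef_pos: [0.5127, 0.0448, 0.1648]
eef_rot: [0.491, 0.516, 0.481, -0.511]
wrist_force: [0.6, 0.6, 1.0]
opening: -0.002
```

```bash
python3 -c "
from h import *
go([.516,.052,.166],0)
T,im=shot('scene','s1.png'); lm('scene',T,['frame_edge','frame_hole'])
T,im=shot('top'); lm('top',T,['frame_edge','frame_hole'])"
```

```text
t 5.25 pos [0.5127 0.0448 0.1648] F [0.6 0.6 1. ] open -0.002 q [-0.14  0.11  1.83 -0.    1.19 -0.09]
yaw of y deg -3.1 x [ 0.014 -0.005 -1.   ]
tool shift [-0.0012  0.0029 -0.0073]
turn [-3.13  0.25 -0.84]
scene frame_edge 0.86 [0.4884 0.0532 0.1796]
scene frame_hole 0.75 [0.5078 0.0512 0.1617]
top frame_edge 0.7 [0.4888 0.0562 0.1737]
top frame_hole 0.97 [0.5112 0.0504 0.1607]
top frame_hole 0.32 [ 0.4598 -0.2963  0.0571]
```

Request:
carry_out(motion=[1, 0, 0, 0.009, -0.008, -0.002, 1, 1, 0, 0, 0.01, -0.008, -0.002, 1, 0, 0, 0, 0.011, -0.007, -0.002, 1, 0, 0, 0, 0.012, -0.006, 0, 1, 0, 0, 0, 0.012, -0.005, 0, 1, 0, 0, 0, 0.012, -0.004, 0, 1, 0, 0, 0, 0.009, -0.003, 0, 1])

```text
time_s: 6.25
eef_pos: [0.4714, 0.0552, 0.0847]
eef_rot: [0.482, 0.525, 0.471, -0.519]
wrist_force: [0.4, -0.5, 0.3]
opening: 0.003
```

```bash
python3 -c "
from h import *
go([.474,.052,.079],0)"
```

```text
t 6.25 pos [0.4714 0.0552 0.0847] F [ 0.4 -0.5  0.3] open 0.003 q [-0.13  0.14  1.98 -0.    1.   -0.04]
yaw of y deg -5.2 x [ 0.017 -0.006 -1.   ]
tool shift [0.0057 0.0028 0.0029]
turn [-5.22  0.31 -0.96]
```

Request:
carry_out(motion=[-1, 0, 0, 0.004, 0, 0, 1, -1, 0, 0, 0.003, 0, 0, 1, 0, 0, 0, 0.001, 0, 0, 1])

```text
time_s: 6.55
eef_pos: [0.4692, 0.0558, 0.0745]
eef_rot: [0.491, 0.515, 0.482, -0.511]
wrist_force: [-2.6, -0.5, 5.3]
opening: 0.005
```

```bash
python3 -c "
from h import *
go([.474,.052,.079],9.5)"
```

```text
t 6.55 pos [0.4692 0.0558 0.0745] F [-2.6 -0.5  5.3] open 0.005 q [-0.13  0.16  1.99 -0.    0.98 -0.08]
yaw of y deg -3.0 x [ 0.012 -0.006 -1.   ]
tool shift [-0.0044  0.005   0.0035]
turn [-12.5    0.37  -0.68]
```

Request:
carry_out(motion=[0, 0, 0, -0.02, 0, 0, 1, 0, 0, 0, -0.04, 0, 0, 0.5, -4, 0.3, -0.7, -0.04, 0, 0, 0, -4, 0, 0, -0.04, 0, 0.02, 0, -4, 0, 0, 0, 0, 0.04, 0, 0, 0, 0, 0, -0.008, 0.04, 0, 0, 0, 0, 0, -0.008, 0.04, 0, 0, 0, 0, 0, -0.008, 0.04, 0, 0, 0, 0, 0, -0.005, 0.03, 0])

```text
time_s: 7.45
eef_pos: [0.4714, -0.1607, 0.2239]
eef_rot: [0.545, 0.455, 0.539, -0.453]
wrist_force: [1.5, 0.3, -0.4]
opening: 0.494
```

```bash
python3 -c "
from h import *
go([.45,-.217,.2],9.5)
for c in ('wrist','scene','top'):
  T,im=shot(c,c+'2.png'); lm(c,T,['pin','pin_tip','gouge1','rack','frame_edge','frame_hole','base_hole'])
a=cv2.imread('pics/wrist2.png');b=cv2.imread('pics/scene2.png')[120:320,120:480]
cv2.imwrite('pics/c2.png',np.vstack([cv2.resize(a,(400,300)),cv2.resize(b,(400,222))]))"
```

```text
t 7.45 pos [ 0.4714 -0.1607  0.2239] F [ 1.5  0.3 -0.4] open 0.494 q [-0.57  0.01  1.81  0.    1.32 -0.75]
yaw of y deg 10.1 x [ 0.008 -0.003 -1.   ]
tool shift [ 0.0239 -0.0311  0.0516]
turn [ 0.61  0.26 -0.42]
wrist pin 0.67 [ 0.3596 -0.2746  0.0478]
wrist pin 0.58 [ 0.5902 -0.1759  0.0494]
wrist pin_tip 0.9 [ 0.5825 -0.1773  0.0029]
wrist pin_tip 0.73 [ 0.3603 -0.2751 -0.0013]
wrist gouge1 0.7 [ 0.4622 -0.291   0.0598]
wrist gouge1 0.47 [ 0.4759 -0.3632  0.0608]
wrist frame_hole 0.27 [ 0.475  -0.3633  0.0589]
scene pin 0.95 [ 0.4506 -0.2189  0.0607]
scene pin 0.68 [ 0.5813 -0.1756  0.048 ]
scene pin_tip 0.85 [ 0.3632 -0.2737  0.0027]
scene pin_tip 0.69 [ 0.5827 -0.1792 -0.0006]
scene gouge1 0.61 [ 0.473  -0.3641  0.0583]
scene gouge1 0.61 [ 0.4599 -0.2927  0.0605]
scene rack 0.97 [ 0.4613 -0.2924 -0.0005]
scene frame_edge 0.61 [0.4404 0.0528 0.0793]
scene frame_edge 0.25 [0.5533 0.0527 0.0301]
scene frame_hole 0.64 [0.4657 0.0491 0.0813]
scene frame_hole 0.61 [0.438  0.0527 0.0796]
scene base_hole 0.81 [0.4661 0.0538 0.0506]
scene base_hole 0.31 [ 0.4754 -0.368   0.0596]
top pin 0.41 [ 0.5811 -0.1785  0.0448]
top frame_edge 0.58 [0.4435 0.0551 0.0789]
top frame_hole 0.61 [0.47   0.0486 0.0779]
top base_hole 0.83 [0.4656 0.0549 0.0491]
```

View pics/c2.png

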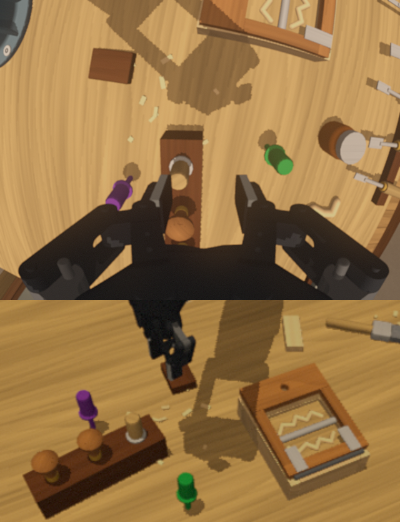

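Request:
carry_out(motion=[0.6, 0.3, -0.4, 0, -0.012, 0.02, 0, 0, 0, 0, 0.02, -0.012, 0.02, 0, 0, 0, 0, 0.03, -0.007, 0.013, 0, 0, 0, 0, 0.03, 0, 0, 0, 0, 0, 0, 0, 0, 0, 0])

```text
time_s: 9.15
eef_pos: [0.4504, -0.2185, 0.1429]
eef_rot: [0.541, 0.457, 0.539, -0.456]
wrist_force: [0.6, 0.9, -0.6]
opening: 0.501
```

```bash
python3 -c "
from h import *
go([.4505,-.218,.067],9.5)
for c in ('wrist','scene'):
  T,im=shot(c,c+'3.png'); lm(c,T,['pin'])
# project a point model of the pin in the wrist
p=ctrl.camera_params('wrist'); K=p['mtx']; T=wpose('wrist'); im=cv2.imread('pics/wrist3.png')
for z in (.058,.063,.109):
  v=np.linalg.inv(T)@np.array([.4505,-.218,z,1]); v=v[:3]; a=np.arctan2(np.hypot(v[0],v[1]),v[2]); u=K[0,0]*a*v[:2]/np.hypot(v[0],v[1])+K[:2,2]; print(z,u.round(1)); cv2.circle(im,tuple(int(round(t)) for t in u),2,(0,0,255),-1)
cv2.imwrite('pics/c3.png',im)"
```

```text
t 9.15 pos [ 0.4504 -0.2185  0.1429] F [ 0.6  0.9 -0.6] open 0.501 q [-0.69  0.11  1.87  0.    1.15 -0.86]
yaw of y deg 9.6 x [ 0.003 -0.001 -1.   ]
tool shift [ 0.0759  0.     -0.0006]
turn [ 0.09  0.07 -0.14]
wrist pin 0.94 [ 0.3657 -0.2732  0.0501]
wrist pin 0.87 [ 0.5843 -0.1753  0.0453]
wrist pin 0.59 [ 0.4521 -0.2201  0.0574]
scene pin 0.97 [ 0.3613 -0.2753  0.0478]
scene pin 0.79 [ 0.5833 -0.1787  0.0464]
scene pin 0.75 [ 0.4487 -0.2198  0.0602]
scene pin 0.4 [0.5381 0.0507 0.0011]
0.058 [319.  231.8]
0.063 [318.9 234.1]
0.109 [318.4 259.5]
```

View pics/c3.png

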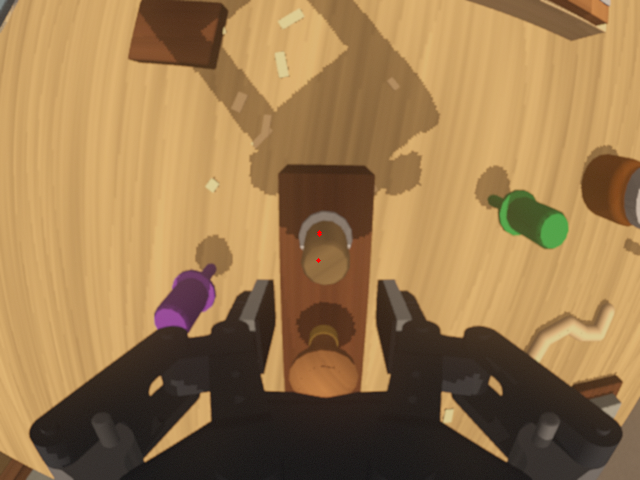

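```bash
python3 -c "
from h import *
for i in range(4): go([.4505,-.218,.067],9.5)
T=wpose('wrist'); print(T.round(4), ctrl.get_obs()['eef_rot'])
M=np.linalg.inv(T); print(M@[.4505,-.218,.109,1])"
```

```text
t 9.35 pos [ 0.4539 -0.2203  0.1483] F [-0.1  1.   0.4] open 0.5 q [-0.69  0.11  1.87  0.    1.15 -0.86]
yaw of y deg 9.7 x [ 0.01  -0.007 -1.   ]
tool shift [ 0.0812 -0.0037 -0.0036]
turn [ 0.17  0.5  -0.51]
t 9.35 pos [ 0.4539 -0.2203  0.1483] F [-0.1  1.   0.4] open 0.5 q [-0.69  0.11  1.87  0.    1.15 -0.86]
yaw of y deg 9.7 x [ 0.01  -0.007 -1.   ]
tool shift [ 0.0812 -0.0037 -0.0036]
turn [ 0.17  0.5  -0.51]
t 9.35 pos [ 0.4539 -0.2203  0.1483] F [-0.1  1.   0.4] open 0.5 q [-0.69  0.11  1.87  0.    1.15 -0.86]
yaw of y deg 9.7 x [ 0.01  -0.007 -1.   ]
tool shift [ 0.0812 -0.0037 -0.0036]
turn [ 0.17  0.5  -0.51]
t 9.35 pos [ 0.4539 -0.2203  0.1483] F [-0.1  1.   0.4] open 0.5 q [-0.69  0.11  1.87  0.    1.15 -0.86]
yaw of y deg 9.7 x [ 0.01  -0.007 -1.   ]
tool shift [ 0.0812 -0.0037 -0.0036]
turn [ 0.17  0.5  -0.51]
[[ 0.9858  0.158   0.0571  0.4407]
 [ 0.1677 -0.9457 -0.2785 -0.1495]
 [ 0.01    0.2841 -0.9587  0.2911]
 [ 0.      0.      0.      1.    ]] [ 0.54477677  0.45648113  0.53596059 -0.4556199 ]
[-0.00360828  0.01455179  0.19425008  1.        ]
```

```bash
python3 -c "
from h import *
for i in range(2):
  go([.4505,-.218,.067],9.5); T,im=shot('wrist','w4.png'); lm('wrist',T,['pin'])
for d in ctrl.trace('wrist','pin'):
  ys,xs=np.nonzero(d['pixels']); print(d['conf'],xs.min(),xs.max(),ys.min(),ys.max(),xs.mean(),[ (y,xs[ys==y].min(),xs[ys==y].max()) for y in range(ys.min(),ys.max(),12)])
go([.4505,-.218,.067],9.5)"
```

```text
t 9.35 pos [ 0.4539 -0.2203  0.1483] F [-0.1  1.   0.4] open 0.5 q [-0.69  0.11  1.87  0.    1.15 -0.86]
yaw of y deg 9.7 x [ 0.01  -0.007 -1.   ]
tool shift [ 0.0812 -0.0037 -0.0036]
turn [ 0.17  0.5  -0.51]
wrist pin 0.93 [ 0.3632 -0.2746  0.0485]
wrist pin 0.92 [ 0.4529 -0.2188  0.0585]
wrist pin 0.57 [ 0.5884 -0.1736  0.0485]
t 9.45 pos [ 0.454  -0.2203  0.1484] F [-0.2  0.3 -0.8] open 0.497 q [-0.69  0.11  1.87  0.    1.15 -0.86]
yaw of y deg 9.7 x [ 0.011 -0.008 -1.   ]
tool shift [ 0.0813 -0.0038 -0.0036]
turn [ 0.19  0.53 -0.54]
wrist pin 0.97 [ 0.5844 -0.1722  0.0478]
wrist pin 0.67 [ 0.4551 -0.2181  0.057 ]
wrist pin 0.56 [ 0.3629 -0.2745  0.0487]
0.78 151 212 257 326 182.50309879693765 [(257, np.int64(205), np.int64(209)), (269, np.int64(173), np.int64(209)), (281, np.int64(169), np.int64(211)), (293, np.int64(159), np.int64(209)), (305, np.int64(151), np.int64(197)), (317, np.int64(152), np.int64(189))]
0.61 480 559 184 242 521.6366711772665 [(184, np.int64(506), np.int64(517)), (196, np.int64(480), np.int64(533)), (208, np.int64(489), np.int64(555)), (220, np.int64(493), np.int64(559)), (232, np.int64(518), np.int64(557))]
0.58 292 344 204 275 318.78780812791473 [(204, np.int64(320), np.int64(321)), (216, np.int64(298), np.int64(341)), (228, np.int64(293), np.int64(344)), (240, np.int64(296), np.int64(342)), (252, np.int64(296), np.int64(341)), (264, np.int64(299), np.int64(339))]
t 9.6 pos [ 0.4535 -0.22    0.1477] F [-0.3  0.2  0.9] open 0.501 q [-0.69  0.11  1.87  0.    1.15 -0.86]
yaw of y deg 9.7 x [ 0.01  -0.007 -1.   ]
tool shift [ 0.0806 -0.0034 -0.0032]
turn [ 0.18  0.48 -0.49]
```

Request:
carry_out(motion=[0.2, 0.5, -0.5, 0.005, -0.0035, -0.003, 0, 0, 0, 0, 0.018, 0, 0, 0, 0, 0, 0, 0.018, 0, 0, 0, 0, 0, 0, 0.015, 0, 0, 0, 0, 0, 0, 0.005, 0, 0, 0, 0, 0, 0, 0, 0, 0, 0])

```text
time_s: 10.2
eef_pos: [0.4497, -0.2172, 0.0858]
eef_rot: [0.54, 0.457, 0.54, -0.457]
wrist_force: [0.1, -0.2, 0.4]
opening: 0.501
```

```bash
python3 -c "
from h import *
go([.4505,-.217,.067],9.5)
T,im=shot('wrist','w5.png');go([.4505,-.217,.067],9.5)"
```

```text
t 10.2 pos [ 0.4497 -0.2172  0.0858] F [ 0.1 -0.2  0.4] open 0.501 q [-0.69  0.2   1.91 -0.    1.03 -0.85]
yaw of y deg 9.5 x [ 0. -0. -1.]
tool shift [ 0.0188  0.0008 -0.0001]
turn [0.   0.01 0.  ]
t 10.25 pos [ 0.4499 -0.2173  0.0862] F [ 0.1  1.2 -0.6] open 0.498 q [-0.69  0.2   1.91 -0.    1.03 -0.85]
yaw of y deg 9.5 x [ 0. -0. -1.]
tool shift [ 0.0192  0.0007 -0.0002]
turn [-0.    0.03 -0.02]
```

View pics/w5.png

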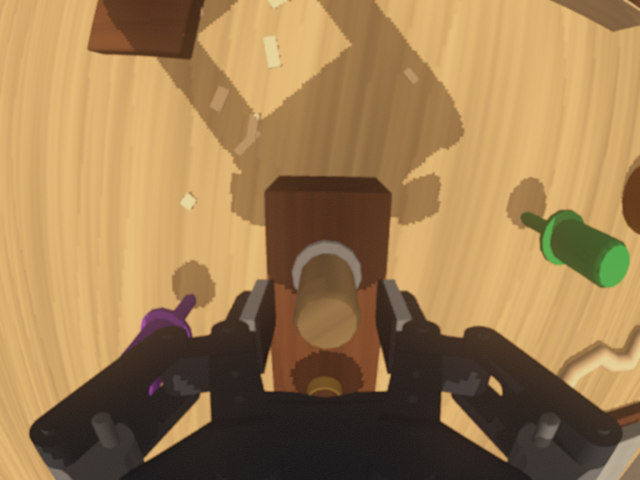

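The pin handle, at about (327,300), is centred between the pads at columns 272 and 380. I'll go down and grip.

Request:
carry_out(motion=[0, 0, 0, 0.012, 0, 0, 0, 0, 0, 0, 0.008, 0, 0, 0, 0, 0, 0, 0.001, 0, 0, 1, 0, 0, 0, 0, 0, 0, 1, 0, 0, 0, 0, 0, 0, 1, 0, 0, 0, 0, 0, 0, 1, 0, 0, 0, 0, 0, 0, 1])

```text
time_s: 10.95
eef_pos: [0.4513, -0.2184, 0.0657]
eef_rot: [0.541, 0.457, 0.538, -0.457]
wrist_force: [0.2, 0.0, -0.7]
opening: 0.287
```

```bash
python3 -c "
from h import *
go([.45,-.217,.067],9.5)"
```

```text
t 10.95 pos [ 0.4513 -0.2184  0.0657] F [ 0.2  0.  -0.7] open 0.287 q [-0.69  0.24  1.92 -0.    0.98 -0.85]
yaw of y deg 9.5 x [ 0.003 -0.003 -1.   ]
tool shift [-0.0013 -0.001  -0.0016]
turn [ 0.    0.19 -0.16]
```

Request:
carry_out(motion=[0, 0, 0, -0.01, 0, 0, 1, 0, 0, 0, -0.02, 0, 0, 1, 0, 0, 0, -0.03, 0, 0, 1, 0, 0, 0, -0.03, 0, 0, 1, 0, 0, 0, -0.02, 0, 0, 1, 0, 0, 0, 0, 0, 0, 1])

```text
time_s: 11.55
eef_pos: [0.4508, -0.218, 0.1824]
eef_rot: [0.541, 0.457, 0.538, -0.457]
wrist_force: [-0.3, 0.2, 0.2]
opening: 0.292
```

```bash
python3 -c "
from h import *
go([.466,.052,.18],0)
T,im=shot('wrist','w6.png'); lm('wrist',T,['pin','pin_tip','frame_hole','frame_edge'])"
```

```text
t 11.55 pos [ 0.4508 -0.218   0.1824] F [-0.3  0.2  0.2] open 0.292 q [-0.69  0.06  1.84 -0.    1.23 -0.85]
yaw of y deg 9.5 x [ 0.004 -0.003 -1.   ]
tool shift [ 0.0016  0.0596 -0.2638]
turn [ 9.5   0.21 -0.2 ]
wrist pin 0.97 [ 0.5862 -0.1759  0.0474]
wrist pin 0.92 [ 0.3616 -0.2746  0.0511]
wrist pin 0.9 [ 0.4544 -0.2175  0.1735]
wrist pin_tip 0.74 [ 3.610e-01 -2.729e-01 -2.000e-04]
wrist pin_tip 0.73 [ 0.4554 -0.2172  0.1302]
wrist pin_tip 0.6 [ 0.5836 -0.1782  0.0043]
```

Request:
carry_out(motion=[0, 0.2, -0.2, 0, 0.007, -0.03, 1, 0, 0, 0, 0, 0.007, -0.033, 1, 0, 0, 0, 0, 0.007, -0.035, 1, 0, 0, 0, 0, 0.007, -0.035, 1, 0, 0, 0, 0, 0.007, -0.035, 1, 0, 0, 0, 0, 0.007, -0.035, 1, 0, 0, 0, 0, 0.007, -0.03, 1, 0, 0, 0, 0, 0.003, -0.015, 1, 0, 0, 0, 0, 0, 0, 1])

```text
time_s: 12.7
eef_pos: [0.4516, 0.0476, 0.1664]
eef_rot: [0.528, 0.455, 0.549, -0.461]
wrist_force: [1.2, 0.1, -0.4]
opening: 0.289
```

```bash
python3 -c "
from h import *
go([.466,.052,.18],9.5)
for c in ('wrist','scene','top'):
  T,im=shot(c,c+'7.png'); lm(c,T,['pin','pin_tip','frame_hole','frame_edge','base_hole'])
go([.466,.052,.18],9.5)"
```

```text
t 12.7 pos [0.4516 0.0476 0.1664] F [ 1.2  0.1 -0.4] open 0.289 q [-0.16 -0.    1.94  0.01  1.23 -0.33]
yaw of y deg 9.3 x [-0.029  0.014 -0.999]
tool shift [-0.014   0.0145 -0.0023]
turn [-0.26 -1.03  1.51]
wrist pin 0.9 [0.454  0.0456 0.1565]
wrist pin_tip 0.72 [0.4533 0.0501 0.1127]
wrist pin_tip 0.6 [0.4658 0.0508 0.0768]
wrist frame_hole 0.66 [0.468  0.0504 0.0763]
wrist frame_edge 0.64 [0.4469 0.0524 0.0827]
wrist base_hole 0.81 [0.4704 0.0516 0.0518]
scene pin 0.66 [ 0.3592 -0.2774  0.0467]
scene pin 0.62 [ 0.582  -0.1776  0.0449]
scene pin 0.54 [0.452  0.0459 0.1619]
scene pin 0.2 [ 0.4641 -0.2928  0.0551]
scene pin_tip 0.76 [ 0.361  -0.2766  0.0017]
scene pin_tip 0.69 [ 5.853e-01 -1.780e-01  2.000e-04]
scene pin_tip 0.57 [0.4514 0.0486 0.1107]
scene frame_hole 0.7 [0.4675 0.052  0.0755]
scene frame_edge 0.58 [0.4405 0.0524 0.0819]
scene frame_edge 0.27 [ 0.4613 -0.2955  0.0583]
scene base_hole 0.83 [0.4673 0.0538 0.0524]
scene base_hole 0.48 [0.4398 0.053  0.0809]
top pin 0.96 [ 0.3639 -0.2796  0.0506]
top pin 0.79 [ 0.5831 -0.1773  0.047 ]
top pin_tip 0.64 [ 0.4589 -0.2916  0.0009]
top frame_hole 0.9 [0.4697 0.0491 0.0805]
top frame_hole 0.27 [ 0.4592 -0.2903  0.0015]
top frame_edge 0.84 [0.445  0.0547 0.0794]
top base_hole 0.92 [0.4671 0.0511 0.0522]
t 13.6 pos [0.4528 0.0457 0.1678] F [ 0.3  0.5 -0.9] open 0.29 q [-0.17 -0.    1.94  0.01  1.23 -0.33]
yaw of y deg 9.1 x [-0.026  0.013 -1.   ]
tool shift [-0.0125  0.0137 -0.0043]
turn [-0.43 -0.96  1.36]
```

View pics/wrist7.png

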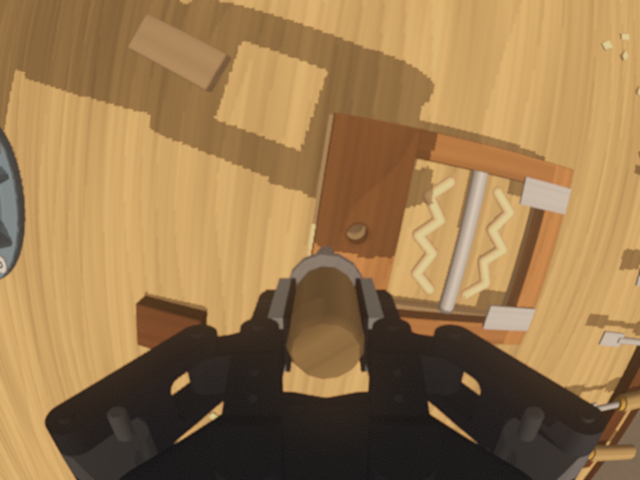

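```bash
cat >> h.py <<'E'
P=ctrl.camera_params('wrist'); K=P['mtx']; HE=np.array(P['hand_eye'])
def projc(v):
    v=np.asarray(v); r=np.hypot(v[...,0],v[...,1]); a=np.arctan2(r,v[...,2])
    return K[0,0]*(a/r)[...,None]*v[...,:2]+K[:2,2]
def projt(p): # tool pts
    M=np.linalg.inv(HE); return projc(np.asarray(p)@M[:3,:3].T+M[:3,3])
def ray(T,uv,z):
    d=(np.array(uv)-K[:2,2])/K[0,0]; a=np.linalg.norm(d); v=np.r_[d/a*np.sin(a),np.cos(a)]; w=T[:3,:3]@v
    return T[:3,3]+w*(z-T[2,3])/w[2]
E
python3 -c "
from h import *
t=np.linspace(0,2*np.pi,120)
def circ(x,r,dz): return np.c_[0*t+x,r*np.cos(t),dz+r*np.sin(t)]
for dz in (-.003,0,.003):
  a=projt(circ(-.0433,.013,dz)); b=projt(circ(.0027,.017,dz)); c=projt(np.array([[.0077+.048,0,dz]]))
  print(dz,'handle top',a.min(0).round(),a.max(0).round(),'collar',b.min(0).round(),b.max(0).round(),'tip',c.round())
go([.4675,.052,.18],9.5)
T,im=shot('wrist','w8.png')
g=cv2.resize(im[190:400,240:420],None,fx=3,fy=3,interpolation=cv2.INTER_CUBIC); 
cv2.imwrite('pics/c8.png',g[:600])
print(ray(T,(357,231),.078)); lm('wrist',T,['frame_hole','frame_hinge','frame_edge'])
for d in ctrl.trace('wrist','pin')[:3]:
  ys,xs=np.nonzero(d['pixels']); print(d['conf'],xs.min(),xs.max(),ys.min(),ys.max())"
```

```text
-0.003 handle top [284. 314.] [365. 380.] collar [285. 252.] [364. 323.] tip [[325. 250.]]
0 handle top [285. 322.] [365. 387.] collar [286. 259.] [364. 329.] tip [[325. 255.]]
0.003 handle top [285. 331.] [364. 393.] collar [286. 266.] [363. 335.] tip [[325. 260.]]
t 13.6 pos [0.4528 0.0457 0.1678] F [ 0.3  0.5 -0.9] open 0.29 q [-0.17 -0.    1.94  0.01  1.23 -0.33]
yaw of y deg 9.1 x [-0.026  0.013 -1.   ]
tool shift [-0.0125  0.0152 -0.0041]
turn [-0.43 -0.96  1.36]
[0.47053458 0.05460307 0.078     ]
wrist frame_hole 0.84 [0.4661 0.0512 0.0743]
wrist frame_hinge 0.66 [0.6261 0.0565 0.0522]
wrist frame_hinge 0.22 [0.5581 0.0564 0.0311]
wrist frame_edge 0.71 [0.4454 0.0511 0.0819]
0.88 286 363 246 379
```

View pics/c8.png

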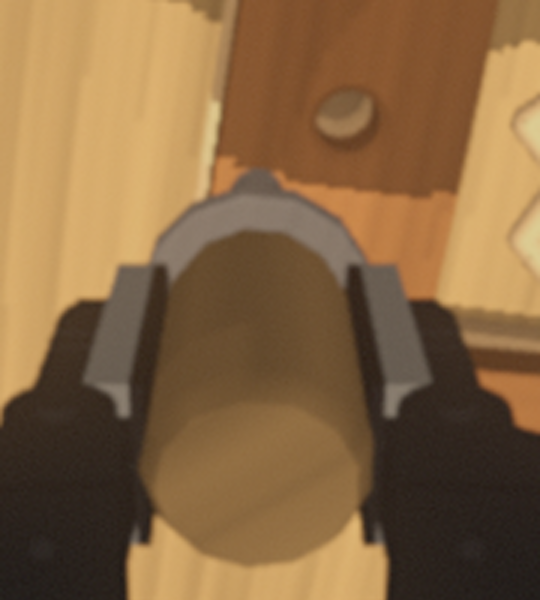

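Request:
carry_out(motion=[-0.4, -1, 1.4, 0.004, 0.01, 0.002, 1, 0, 0, 0, 0.006, 0.006, 0.001, 1, 0, 0, 0, 0.002, 0, 0, 1, 0, 0, 0, 0, 0, 0, 1])

```text
time_s: 14.25
eef_pos: [0.4694, 0.0454, 0.1548]
eef_rot: [0.54, 0.457, 0.539, -0.457]
wrist_force: [0.5, 0.3, -1.0]
opening: 0.288
```

```bash
python3 -c "
from h import *
ctrl.camera('wrist')
go([.4695,.046,.155],9.5)
T,im=shot('wrist','w9.png'); lm('wrist',T,['frame_hole','pin_tip','pin'])
go([.4695,.046,.155],9.5)
g=cv2.resize(im[190:390,240:420],None,fx=3,fy=3,interpolation=cv2.INTER_CUBIC); 
cv2.imwrite('pics/c9.png',g[:600])"
```

```text
t 14.3 pos [0.4694 0.0454 0.1549] F [ 0.6 -0.5 -1.4] open 0.289 q [-0.16  0.03  1.93 -0.    1.17 -0.32]
yaw of y deg 9.5 x [ 0. -0. -1.]
tool shift [-0.0001  0.0002 -0.0006]
turn [-0.02  0.03 -0.02]
wrist frame_hole 0.67 [0.4646 0.0544 0.0762]
wrist pin_tip 0.8 [0.4728 0.0483 0.1022]
wrist pin 0.8 [0.4709 0.0457 0.1475]
t 14.5 pos [0.4697 0.0453 0.1555] F [-0.2  0.4 -0.3] open 0.288 q [-0.16  0.03  1.93 -0.    1.17 -0.32]
yaw of y deg 9.5 x [ 0.002 -0.001 -1.   ]
tool shift [ 0.0005 -0.0001 -0.0007]
turn [-0.02  0.06 -0.1 ]
```

View pics/c9.png

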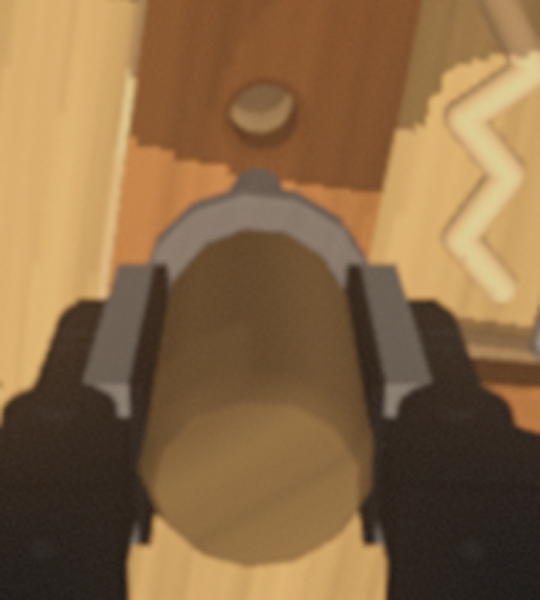

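```bash
python3 -c "
from h import *
T=wpose('wrist'); o=ctrl.get_obs(); p=o['eef_pos']; q=o['eef_rot']; r=R.from_quat([q[1],q[2],q[3],q[0]])
for z in (.074,.077,.08):
  h=ray(T,(327.2,227),z); print(h, 'tool',r.inv().apply(h-p))
t=np.linspace(0,2*np.pi,120)
for dz in (-.004,-.003,-.002):
 for x in (.0067,.0087):
  print(dz,x,'tipcirc',projt(np.c_[0*t+x+.043,.005*np.cos(t),dz+.005*np.sin(t)]).min(0),projt(np.c_[0*t+x+.048,.003*np.cos(t),dz+.003*np.sin(t)]).min(0), projt(np.c_[0*t+x-.005,.017*np.cos(t),dz+.017*np.sin(t)]).min(0), projt(np.c_[0*t+x-.051,.013*np.cos(t),dz+.013*np.sin(t)]).max(0))"
```

```text
[0.46984405 0.05470547 0.074     ] tool [ 0.08147925  0.00155627 -0.00934059]
[0.46968483 0.05551323 0.077     ] tool [ 0.07847831  0.00153722 -0.0101602 ]
[0.46952562 0.05632099 0.08      ] tool [ 0.07547736  0.00151817 -0.01097982]
-0.004 0.0067 tipcirc [315.6129425  242.95353935] [319.37760992 243.63493075] [285.0959933  250.68745684] [365.58048858 379.69970577]
-0.004 0.0087 tipcirc [315.69818261 241.84743412] [319.4270882  242.55092728] [285.55099788 249.13543875] [364.98423241 376.08307605]
-0.003 0.0067 tipcirc [315.6282466 244.6964191] [319.38684592 245.33188846] [285.18946524 252.97348341] [365.4244121  381.96384548]
-0.003 0.0087 tipcirc [315.71312513 243.57577124] [319.43611645 244.23411507] [285.64161198 251.39693637] [364.83436271 378.33739331]
-0.002 0.0067 tipcirc [315.64364012 246.43400239] [319.39613443 247.02379557] [285.28335633 255.24971478] [365.26827281 384.20573416]
-0.002 0.0087 tipcirc [315.7281555  245.29895299] [319.44519631 245.91238329] [285.73264223 253.64897717] [364.68439082 380.57008317]
```

Request:
carry_out(motion=[0, 0.05, -0.1, 0, 0.001, -0.007, 1, 0, 0, 0, 0.006, 0, -0.001, 1, 0, 0, 0, 0.006, 0, 0, 1, 0, 0, 0, 0.001, 0, 0, 1])

```text
time_s: 14.9
eef_pos: [0.4695, 0.0542, 0.1419]
eef_rot: [0.54, 0.457, 0.539, -0.457]
wrist_force: [-0.7, -0.8, -0.9]
opening: 0.29
```

```bash
python3 -c "
from h import *
ctrl.camera('wrist')
go([.4692,.0533,.132],9.5)
T,im=shot('wrist','w10.png')
g=cv2.resize(im[190:390,240:420],None,fx=3,fy=3,interpolation=cv2.INTER_CUBIC); 
cv2.imwrite('pics/c10.png',g[:600])"
```

```text
t 14.95 pos [0.4695 0.0542 0.142 ] F [-0.3  0.8 -0.7] open 0.287 q [-0.14  0.05  1.94 -0.    1.15 -0.3 ]
yaw of y deg 9.5 x [ 0.001 -0.    -1.   ]
tool shift [ 0.01   -0.0004  0.0008]
turn [-0.02  0.02 -0.04]
```

View pics/c10.png

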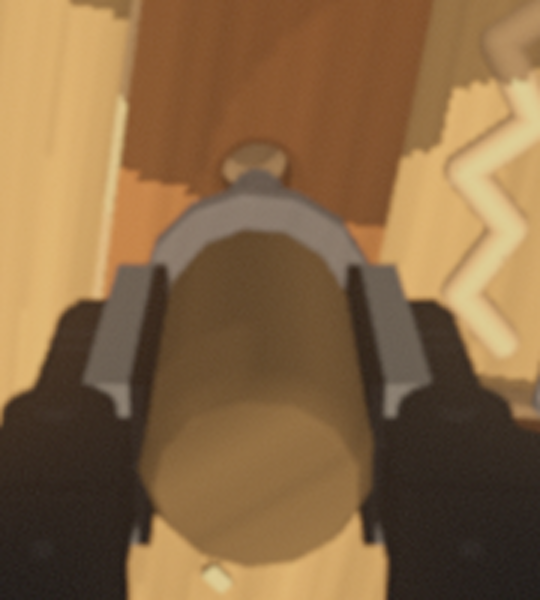

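Request:
carry_out(motion=[0, 0, 0, 0.005, -0.0005, 0.0006, 1, 0, 0, 0, 0.005, 0, 0, 1, 0, 0, 0, 0.004, 0, 0, 1, 0, 0, 0, 0.003, 0, 0, 1])

```text
time_s: 15.4
eef_pos: [0.4697, 0.0531, 0.1245]
eef_rot: [0.54, 0.457, 0.539, -0.457]
wrist_force: [-0.5, -0.3, -0.5]
opening: 0.284
```

```bash
python3 -c "
from h import *
go([.4692,.0533,.10],9.5)"
```

```text
t 15.4 pos [0.4697 0.0531 0.1245] F [-0.5 -0.3 -0.5] open 0.284 q [-0.14  0.08  1.95 -0.    1.1  -0.3 ]
yaw of y deg 9.5 x [ 0.002 -0.    -1.   ]
tool shift [ 0.0245 -0.0005 -0.0003]
turn [-0.04  0.04 -0.12]
```

Request:
carry_out(motion=[0, 0, -0.1, 0.005, 0, 0, 1, 0, 0, 0, 0.005, 0, 0, 1, 0, 0, 0, 0.005, 0, 0, 1, 0, 0, 0, 0.005, 0, 0, 1, 0, 0, 0, 0.004, 0, 0, 1])

```text
time_s: 15.9
eef_pos: [0.4697, 0.053, 0.0982]
eef_rot: [0.54, 0.457, 0.539, -0.457]
wrist_force: [-0.3, -0.9, -1.0]
opening: 0.291
```

```bash
python3 -c "
from h import *
go([.4692,.0533,.074],9.5)"
```

```text
t 15.9 pos [0.4697 0.053  0.0982] F [-0.3 -0.9 -1. ] open 0.291 q [-0.14  0.13  1.97 -0.    1.05 -0.3 ]
yaw of y deg 9.4 x [ 0.    -0.001 -1.   ]
tool shift [ 0.0242 -0.0004 -0.0004]
turn [-0.05  0.04  0.  ]
```

Tip is now about 8 mm into the base hole with no force. Continuing.

Request:
carry_out(motion=[0, 0, 0, 0.005, 0, 0, 1, 0, 0, 0, 0.004, 0, 0, 1, 0, 0, 0, 0.003, 0, 0, 1, 0, 0, 0, 0.003, 0, 0, 1])

```text
time_s: 16.3
eef_pos: [0.4691, 0.053, 0.0819]
eef_rot: [0.539, 0.456, 0.54, -0.458]
wrist_force: [-3.9, 0.0, 4.5]
opening: 0.288
```

```bash
python3 -c "
from h import *
go([.4692,.0533,.074],9.5)"
```

```text
t 16.3 pos [0.4691 0.053  0.0819] F [-3.9  0.   4.5] open 0.288 q [-0.14  0.15  1.98 -0.    1.01 -0.3 ]
yaw of y deg 9.5 x [-0.002 -0.001 -1.   ]
tool shift [ 0.0079  0.0001 -0.0003]
turn [-0.03  0.03  0.1 ]
```

Request:
carry_out(motion=[0, 0, 0, 0.004, 0, 0, 1, 0, 0, 0, 0.004, 0, 0, 1, 0, 0, 0, 0.003, 0, 0, 1])

```text
time_s: 16.6
eef_pos: [0.4683, 0.053, 0.0721]
eef_rot: [0.539, 0.456, 0.541, -0.458]
wrist_force: [-17.0, 1.1, 45.2]
opening: 0.289
```

```bash
python3 -c "
from h import *
go([.4692,.0533,.074],9.5)"
```

```text
t 16.6 pos [0.4683 0.053  0.0721] F [-17.    1.1  45.2] open 0.289 q [-0.14  0.17  1.98 -0.    0.99 -0.3 ]
yaw of y deg 9.5 x [-0.005 -0.001 -1.   ]
tool shift [-0.0019  0.001  -0.0001]
turn [0.   0.01 0.27]
```

Request:
carry_out(motion=[0, 0, 0.2, 0.0013, 0.0007, 0, 1])

```text
time_s: 16.7
eef_pos: [0.4683, 0.0531, 0.0723]
eef_rot: [0.539, 0.456, 0.541, -0.458]
wrist_force: [-14.7, 0.4, 25.9]
opening: 0.291
```

```bash
python3 -c "
from h import *
go([.4692,.0533,.072],9.5)
for c in ('scene','top'):
  T,im=shot(c,c+'11.png'); lm(c,T,['frame_edge','frame_hole','pin'])
go([.4692,.0533,.072],9.5)
b=cv2.imread('pics/scene11.png')[140:320,300:480]
cv2.imwrite('pics/c11.png',cv2.resize(b,None,fx=3.2,fy=3.2,interpolation=cv2.INTER_CUBIC))"
```

```text
t 16.7 pos [0.4683 0.0531 0.0723] F [-14.7   0.4  25.9] open 0.291 q [-0.14  0.17  1.98 -0.    0.99 -0.3 ]
yaw of y deg 9.5 x [-0.004 -0.001 -1.   ]
tool shift [ 0.0003  0.001  -0.0001]
turn [0.04 0.01 0.22]
scene frame_edge 0.98 [0.439  0.0523 0.0682]
scene frame_edge 0.28 [ 0.4593 -0.293   0.0592]
scene frame_hole 0.82 [0.4669 0.0504 0.0644]
scene pin 0.83 [ 0.3613 -0.2748  0.0467]
scene pin 0.73 [0.4677 0.052  0.0669]
scene pin 0.73 [ 0.5819 -0.1762  0.0457]
top frame_edge 0.84 [0.4407 0.0548 0.0649]
top pin 0.73 [ 0.5845 -0.1806  0.0476]
top pin 0.7 [ 0.3625 -0.2796  0.0498]
t 17.1 pos [0.4683 0.0531 0.0724] F [-12.1  -0.5  22.5] open 0.288 q [-0.14  0.17  1.98 -0.    0.99 -0.3 ]
yaw of y deg 9.5 x [-0.003 -0.001 -1.   ]
tool shift [ 0.0004  0.001  -0.0001]
turn [0.04 0.02 0.19]
```

View pics/c11.png

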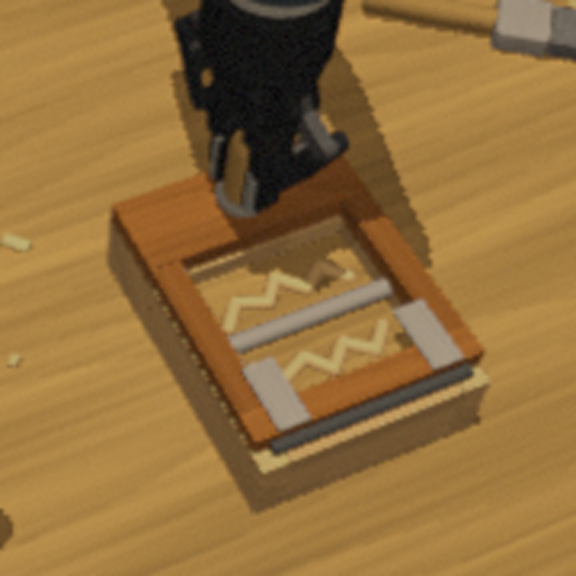

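The frame looks shut, with its edge at z≈0.066 against an expected 0.065, and the collar is down on it. I'll firm up the press and check that it holds.

Request:
carry_out(motion=[0, 0, 0.2, 0.0018, 0.0012, 0, 1])

```text
time_s: 17.2
eef_pos: [0.4683, 0.0531, 0.0723]
eef_rot: [0.539, 0.455, 0.541, -0.457]
wrist_force: [-17.7, -2.3, 31.8]
opening: 0.288
```

```bash
python3 -c "
from h import *
for i in range(3):
  go([.4692,.0533,.072])
  for k in range(6): T,im=shot('scene','s12.png')
go([.4692,.0533,.072]); lm('scene',T,['frame_edge','frame_hole','gouge1'])"
```

```text
t 17.2 pos [0.4683 0.0531 0.0723] F [-17.7  -2.3  31.8] open 0.288 q [-0.14  0.17  1.98 -0.    0.99 -0.31]
yaw of y deg 9.6 x [-0.003 -0.001 -1.   ]
tool shift [ 0.0003  0.0009 -0.0001]
t 17.5 pos [0.4683 0.0531 0.0723] F [-16.9  -0.7  26.7] open 0.285 q [-0.14  0.17  1.98 -0.    0.99 -0.31]
yaw of y deg 9.6 x [-0.003 -0.001 -1.   ]
tool shift [ 0.0003  0.0009 -0.0001]
t 17.8 pos [0.4683 0.0531 0.0723] F [-16.1  -2.4  27.9] open 0.29 q [-0.14  0.17  1.98 -0.    0.99 -0.31]
yaw of y deg 9.6 x [-0.003 -0.001 -1.   ]
tool shift [ 0.0003  0.0009 -0.    ]
t 18.1 pos [0.4683 0.0531 0.0723] F [-16.1  -1.4  27. ] open 0.289 q [-0.14  0.17  1.98 -0.    0.99 -0.31]
yaw of y deg 9.6 x [-0.003 -0.001 -1.   ]
tool shift [ 0.0003  0.0009 -0.    ]
scene frame_edge 0.98 [0.4368 0.0543 0.063 ]
scene frame_hole 0.81 [0.4679 0.0499 0.0685]
scene gouge1 0.64 [ 0.4598 -0.2942  0.054 ]
scene gouge1 0.58 [ 0.4736 -0.3682  0.0562]
```

```bash
python3 -c "
from bench import ctrl
print(ctrl.hand_in())"
```

```text
the job is handed in; nothing more can be done
None
```

I swung the frame down onto the board, took the pin from the rack, pushed it through the frame hole into the base hole, and handed in at 18.1 s while still pressing. No verdict was reported.

**Shut and home:** The last scene picture I viewed shows the frame flush with the pin's collar down on it. The readings of the frame's outer face ranged from 0.063 to 0.0685 m, against 0.065 expected when shut. The tool stopped at z = 0.072, which puts the collar underside at about 0.064–0.065, level with the frame face.

**Press:** It held steady at about 27 N down for 0.9 s without the tool moving, with the grip closed on the handle. About 8 N is needed.

**Gouges:** Both were still in their holes in the last check.

**Things that were off:**
- **Force peak:** The wrist force briefly reached about 48 N in total (45 N of it downward) when the frame shut. That is below the 120 N wrist limit. I eased it straight away.
- **Side load:** About 16 N along x remained at the end, as the pin leans on the hole wall. I had meant to ease it, but my last correction made it slightly larger.
- **Hole position:** The network readings of the frame hole differed by about 4 mm in y from what I measured with the wrist camera. I used the wrist camera, and the pin went in without force.

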